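Put the stacked games-room pieces back on their display stands

ROBOT

A 6-joint arm with a two-finger parallel gripper is mounted at the origin on the work surface. World frame = base frame: x ahead of the robot, y to its left, z up, the work surface at z = 0. Lengths are in m, angles in rad, forces in N, time in s.
With the tool pointing down it reaches from about 0.35 to 0.975 m from the base axis. Payload 17.4 kg.
Tool frame: the origin (TCP) lies midway between the tips of the shut fingers; the grasp point (between the pads) lies 19 mm behind it; x points along the fingers, z is the direction in which the jaws open and shut, and the axes are right-handed (so a half turn about x gives the same grasp; the last joint's range is limited). The gripper opens to 85 mm and grips with 20 to 120 N. Pads are 22 mm wide; open, the fingers measure 114 mm over their backs; the gripper's body (76 mm by 85 mm) begins 54 mm behind the grasp point. The pads swing forward as they close: fully open they stand 13 mm farther back than shut.
Start: joints at [-1.201, 0.116, 1.442, -0, 1.584, -0.038], TCP at [0.268, -0.62, 0.231] pointing down, gripper open.
Joint ranges: [-2.83, 2.83], [-0.83, 2.19], [0.07, 2.5], [-1.14, 4.28], [0.01, 3], [-2.97, 2.97]. Speed limits (rad/s): [1.89, 1.89, 2.22, 3.14, 3.14, 3.14].

INTERFACE

Orientations are given as a unit quaternion [w, x, y, z].
In Python, from cell import ctrl gives the robot as it stands.
- The arm moves only by the tool step_arm, never from a script. Its argument "commands" is a list of rows, each an object with "gripper": the finger opening in cm, from 0 to 8.54; "linear": the shift along the tool's x, y, z in cm, a list of three; "roll": the turn about the tool's x in rad. In form: [{"gripper": gripper, "linear": [x, y, z], "roll": roll}, ...]. A call has 1 to 8 rows; each row shifts and turns the commanded pose from where the row before left it, along the tool's axes as they then stand; what a row does not reach is not made up. A row lasts 1/8 s, in which the tool goes at most 62.5 mm and 10.7 degrees, less where a joint would pass 70% of its speed; a pose out of reach is approached as far as the arm can. A call is refused whole if a number of a shift passes 6.25 or a number of a turn 0.188, either way. A call with a gripper value outside its range is refused whole. The fingers move at their own pace and stop on an object; "squeeze" is the grip in N (left out, the last holds). Time passes only in rows, so rows that do not move let the fingers close. It gives the time, the measured TCP pose, the force and the opening at its end, in the units of the state.
- ctrl.get_state(): the state, without advancing time (a new reading comes with each control period).
- ctrl.snapshot(name): name is "side" or "top" or "wrist"; returns the picture (480x640x3 uint8, blue, green, red); there is no depth.
- ctrl.get_calibration(name): a dict with "mtx" (3x3 intrinsics, pixels), "cam_to_world" (4x4, takes a point from camera to world coordinates); the wrist camera has in their place "mount" (4x4, takes a point from camera to tool coordinates, whose origin is the TCP and whose axes are the tool frame's). Camera axes: x right, y up, looking along -z (the intrinsics and any distortion apply to the point x, -y, -z); pixel columns grow to the right and rows downward; lengths in m; the calibration is good to about 2 mm. The wrist camera is an equidistant fisheye: a pixel r from the principal point sees the ray r / f radians off the axis. A picture is of the moment at which its call begins: read the wrist's pose just before it. get_calibration takes no time and is no camera call.
- ctrl.job_done(): hands the job in, once; it reports no verdict.
The state is a dict: "time_s": time; "joints": joint angles; "qd": joint speeds; "tau": joint torques, N m; "eef_pos": TCP position; "ee_rot": TCP orientation; "ft_force": force on the tool from outside, world axes, zero at the start; "ft_torque": the same for the moment, N m; "opening": finger opening in m.
Only numpy, scipy, OpenCV 4.12 (cv2) and the standard library are available. Lean on these libraries where they do the work, as an engineer would, in place of code of your own. Each camera call takes 0.05 s, during which the arm holds its last target. There are 200 camera calls.

TASK

After the game everything was left in one stack. Take the stack apart and set each piece upright and centred on the oak stand cut to its own shape: the domino box on the long stand and the dart case on the shorter oblong stand, each lying along its stand, the round tin on the round stand and the cue chalk on the square stand. Set the pieces down rather than dropping them, and leave the mug and the bowl where they are.

Things in the scene. Friction and masses are not known exactly. Their poses are not given: they have to be found in the camera images.
- domino_box: closed oak-brown wooden box, 160 (x) by 62 (y) by 34 mm high, about 0.3 kg, the bottom of the stack, standing on the counter. Origin at the centre of its underside, x along its length, z up. Looks alike both ways round apart from a thumb notch
- dart_case: closed aluminium case, 120 (x) by 48 (y) by 24 mm high, about 0.2 kg, lying lengthwise on the domino box. Origin at the centre of its underside, x along its length, z up
- chalk: cue chalk in a square black rubber sleeve, 30 by 30 mm, 28 mm high with its dull blue chalk top (the sleeve's sides reach 26 mm), about 35 g, standing on one end of the dart case. Origin at the centre of its underside, x and y square to its sides, z up
- tin: round lidded brass tin, 40 mm diameter, 28 mm high, about 60 g, standing on the other end of the dart case, its centre about 66 mm from the chalk's. Origin at the centre of its underside, z up
- stand_long: a fixed oak stand with a green baize top, 10 mm high, 190 (x) by 92 (y) mm; origin at the centre of its underside (on the counter), z up, x along its length. Its baize surface is 10 mm above the origin
- stand_short: a fixed oak stand with a green baize top, 10 mm high, 148 (x) by 78 (y) mm; origin at the centre of its underside (on the counter), z up, x along its length. Its baize surface is 10 mm above the origin
- stand_square: a fixed oak stand with a green baize top, 10 mm high, 60 by 60 mm; origin at the centre of its underside (on the counter), z up, x and y square to its sides. Its baize surface is 10 mm above the origin
- stand_round: a fixed oak stand with a green baize top, 10 mm high, 70 mm in diameter; origin at the centre of its underside (on the counter), z up. Its baize surface is 10 mm above the origin
- mug: white ceramic mug, 80 mm across, 90 mm high, with a handle; a bystander, loose. Origin at the centre of its underside
- bowl: blue ceramic snack bowl, 120 mm across, 50 mm high; a bystander, loose. Origin at the centre of its underside
Not all that is in view belongs to the job. What is meant by the domino_box is not purple or red, and is the smaller of those in its own colour.

How it is judged:
By the outcome, as a careful person would: the job done as asked, in the order asked, and still so for the second after the job is handed in, with the robot touching nothing.
It also fails if it takes over 115 s, if anything falls off the work surface, if the arm or the gripper's body presses on something with over 40 N, if the wrist force passes 120 N, or if a joint passes its speed limit or range.

## Working session

There is one attempt and no reset: what is moved stays moved. The work goes in short steps, Python scripts to look and compute and a tool call to move; the robot and the scene stay as the last step left them, time stands still between calls to the robot, and variables do not carry over. Pictures are saved under pics/ and viewed, about 12 in all and at most 16, crops included, and the job is handed in when it is done.

Besides the shell and the picture viewer there is one more tool, called after "Emit:" in YAML: its name, and indented under it one key for each argument. step_arm: Moves the arm, as the interface text tells. Its arguments: {"type":"object","properties":{"commands":{"type":"array","items":{"type":"object","properties":{"gripper":{"type":"number"},"linear":{"type":"array","items":{"type":"number"}},"roll":{"type":"number"}}}},"squeeze":{"type":"number"}},"required":["commands"]}

```bash
mkdir -p pics; ls
python3 - <<'E'
from cell import ctrl
import cv2,numpy as np
print(ctrl.get_state())
for n in("side","top","wrist"):
    print(n,ctrl.get_calibration(n))
for n in("side","top"): cv2.imwrite(f"pics/{n}0.png",ctrl.snapshot(n))
E
```

```text
pics
{'time_s': 0.0, 'joints': array([-1.20079067e+00,  1.16466189e-01,  1.44228762e+00,  1.52538901e-05,
        1.58400784e+00, -3.77517909e-02]), 'qd': array([-7.57773764e-04, -3.13703999e-04,  1.21322670e-04,  8.46042323e-05,
       -9.17326676e-04,  8.39172801e-04]), 'tau': array([-4.13345288e-04, -7.31991577e+01, -6.32488418e+01, -6.59118882e-05,
        6.36233424e-03,  1.20415664e-07]), 'eef_pos': array([ 0.26762474, -0.61945815,  0.23056165]), 'ee_rot': array([ 0.59054544,  0.38865386,  0.59121229, -0.38816528]), 'ft_force': array([-0.22556981, -0.45896327,  0.22772572]), 'ft_torque': array([ 0.03978426,  0.00015827, -0.00281206]), 'opening': 0.08579047905727791}
side {'mtx': array([[556.57234161,   0.        , 320.51579337],
       [  0.        , 556.57234161, 240.50287452],
       [  0.        ,   0.        ,   1.        ]]), 'cam_to_world': array([[-0.73211053,  0.43306896, -0.52579981, -0.1164495 ],
       [-0.68107515, -0.47928477,  0.55355465,  0.63851109],
       [-0.0122805 ,  0.76337238,  0.64584193,  0.82643734],
       [ 0.        ,  0.        ,  0.        ,  1.  
[... 259 characters left out ...]
   [-0.99887485,  0.04726144, -0.00392306, -0.00546012],
       [ 0.00604906,  0.20902006,  0.97789264,  1.34557687],
       [ 0.        ,  0.        ,  0.        ,  1.        ]])}
wrist {'mtx': array([[371.64829954,   0.        , 321.74003552],
       [  0.        , 371.64829954, 246.85554922],
       [  0.        ,   0.        ,   1.        ]]), 'mount': array([[ 2.56362236e-04,  2.87909672e-01, -9.57657535e-01,
        -1.42181263e-01],
       [ 6.96111901e-04,  9.57657283e-01,  2.87909783e-01,
         7.39320233e-02],
       [ 9.99999725e-01, -7.40446004e-04,  4.50898137e-05,
         2.63185221e-04],
       [ 0.00000000e+00,  0.00000000e+00,  0.00000000e+00,
         1.00000000e+00]])}
```

View pics/top0.png

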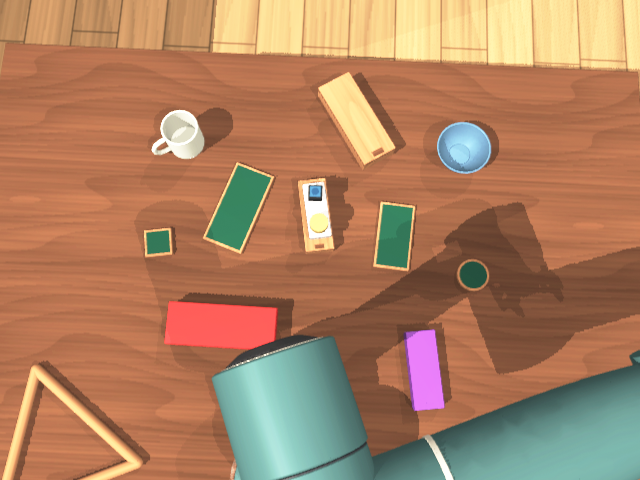

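View pics/side0.png

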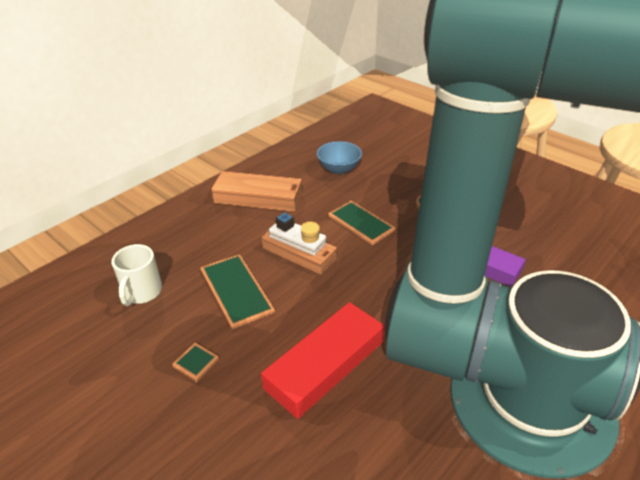

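Top view: domino box candidates are the small oak box under the stack (316,215), a larger oak box (356,118), the red box (222,326) and the purple box (425,370). I choose the small oak one at (316,215). Stands: long (240,208), short (395,236), square (158,242), round (473,275). Next a close crop and segmentation.

```bash
cat > h.py <<'E'
from cell import ctrl
import cv2,numpy as np
def topix(n,uv,z):
    c=ctrl.get_calibration(n);K=c["mtx"];T=c["cam_to_world"]
    uv=np.asarray(uv,float).reshape(-1,2)
    d=np.c_[(uv[:,0]-K[0,2])/K[0,0],-(uv[:,1]-K[1,2])/K[1,1],-np.ones(len(uv))]@T[:3,:3].T
    return T[:3,3]+d*((z-T[2,3])/d[:,2])[:,None]
def wpix(uv,z,st):
    from scipy.spatial.transform import Rotation as R
    c=ctrl.get_calibration("wrist");K=c["mtx"];M=c["mount"]
    uv=np.asarray(uv,float).reshape(-1,2)
    p=uv-K[:2,2];r=np.linalg.norm(p,axis=1)+1e-9;t=r/K[0,0]
    d=np.c_[np.sin(t)*p[:,0]/r,-np.sin(t)*p[:,1]/r,-np.cos(t)]
    Rt=R.from_quat(st["ee_rot"],scalar_first=True).as_matrix()
    o=st["eef_pos"]+Rt@M[:3,3]; d=d@(Rt@M[:3,:3]).T
    return o+d*((z-o[2])/d[:,2])[:,None]
def rect(P):
    (c,s,a)=cv2.minAreaRect((P[:,:2]*1000).astype(np.float32))
    if s[0]<s[1]: s=s[::-1];a+=90
    a=(a+90)%180-90
    return np.round(c,1),np.round(s,1),round(a,1)
def blobs(m,amin=60):
    cs,_=cv2.findContours(m.astype(np.uint8),cv2.RETR_EXTERNAL,cv2.CHAIN_APPROX_NONE)
    return [c[:,0] for c in cs if cv2.contourArea(c)>amin]
E
python3 - <<'E'
from h import *
im=cv2.imread("pics/top0.png");hsv=cv2.cvtColor(im,cv2.COLOR_BGR2HSV)
H,S,V=hsv[...,0],hsv[...,1],hsv[...,2]
g=(H>60)&(H<90)&(S>120)&(V<130); g[290:]=0
for b in blobs(g): print("green",b.mean(0).round(),*rect(topix("top",b,.01)))
R=np.zeros_like(g);R[165:260,285:345]=1
for n,m,z in(("tin",(H>20)&(H<32)&(S>90)&(V>150),.086),("chalk",(H>95)&(H<125)&(S>80),.086),("case+",(S<60)&(V>150),.058),("oak",(H>8)&(H<25)&(V>150),.034)):
    for b in blobs(m&R,25): print(n,b.mean(0).round(),b.min(0),b.max(0),*rect(topix("top",b,z)))
cv2.imwrite("pics/crop.png",cv2.resize(im[165:265,270:360],None,fx=6,fy=6,interpolation=cv2.INTER_CUBIC))
E
```

```text
green [473. 274.] [ 448.9 -352.5] [54.1 54.1] 46.3
green [158. 242.] [487.4 338.2] [46.4 46.2] -80.8
green [396. 246.] [ 512.8 -178.7] [105.9  64.6] -4.7
chalk [315. 191.] [309 186] [320 196] [5.972e+02 2.000e-01] [23.2 21.9] -87.2
case+ [316. 210.] [302 182] [331 238] [564.1  -5.8] [123.2  48.3] 10.4
oak [316. 210.] [285 165] [344 259] [566.6  -2. ] [211.3 130.7] 2.8
```

View pics/crop.png

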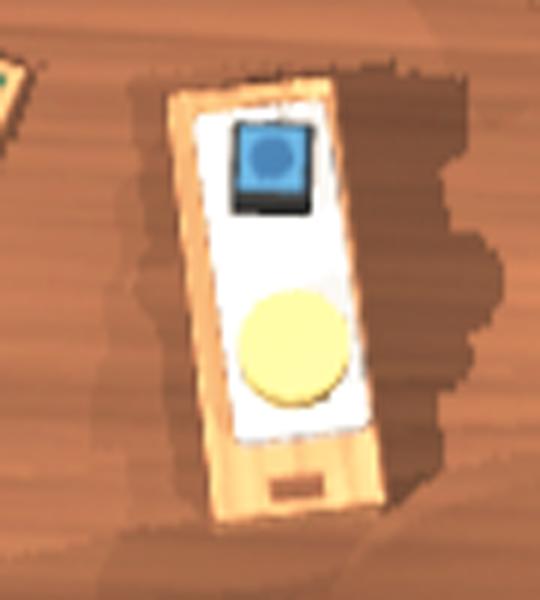

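The crop shows the small oak box with its thumb notch at the near end (crop 297,487). The white/aluminium case is on it, with the chalk at the far end (272,165) and the tin at the near end (293,347), so the choice holds.

Run:
```python
from h import *
from scipy.spatial.transform import Rotation as Ro
st=ctrl.get_state();print(Ro.from_quat(st["ee_rot"],scalar_first=True).as_matrix().round(3))
im=cv2.imread("pics/top0.png");hsv=cv2.cvtColor(im,cv2.COLOR_BGR2HSV)
H,S,V=hsv[...,0],hsv[...,1],hsv[...,2]
print(hsv[208,240],hsv[225,395],hsv[260,395])
g=(H>60)&(H<95)&(S>100); g[290:]=0
for b in blobs(g): print("green",b.mean(0).round(),*rect(topix("top",b,.01)))
q=lambda L:np.array(L)/6.+[269.6,164.6]
for n,L,z in(("case",[(192,112),(325,100),(370,425),(238,443)],.058),("dom",[(168,95),(333,78),(385,503),(213,522)],.034),("chalk",[(235,122),(313,122),(311,190),(234,190)],.086),("tin",[(237,345),(350,345),(293,290),(293,405)],.086)):
    P=topix("top",q(L),z); print(n,*rect(P),P.mean(0).round(4))
```

```text
[[-0.     0.918  0.397]
 [ 0.001  0.397 -0.918]
 [-1.     0.    -0.001]]
[ 76 148 133] [ 77 146 133] [ 77 145 120]
green [473. 274.] [ 447.9 -353.5] [55.2 54.4] -0.2
green [158. 242.] [487.3 338.3] [46.6 46.2] -80.8
green [394. 236.] [ 526.7 -179.9] [133.8  64.8] -5.0
green [238. 207.] [575.1 167.6] [176.   78.2] -19.2
case [565.3  -5.9] [122.9  48.1] 10.5 [ 0.5648 -0.0057  0.058 ]
dom [560.3  -3.5] [160.3  62.1] 9.1 [ 0.5603 -0.0038  0.034 ]
chalk [598.2  -1.2] [27.8 24.8] -87.2 [ 0.5982 -0.0011  0.086 ]
tin [529.5 -11.1] [29.3 28.8] -42.0 [ 0.5299 -0.0112  0.086 ]
```

Emit:
step_arm:
  commands:
    - {"roll": 0.115}
    - {"roll": 0.115}
    - {"linear": [0,3.2,-4.6]}
    - {"linear": [0,3.2,-4.6]}
    - {"linear": [0,3.2,-4.6]}
    - {"linear": [0,3.2,-4.6]}
    - {"linear": [0,3.2,-4.6]}
    - {"linear": [0,3.2,-4.6]}

```text
invalid input at $.commands[0]: expected keys gripper, linear, roll
```

Emit:
step_arm:
  commands:
    - {"linear": [0,3.2,-4.6]}
    - {"linear": [0,3.2,-4.6]}
    - {"linear": [0,3.2,-4.6]}
    - {"linear": [0,3.2,-4.6]}
    - {"linear": [0,3.2,-4.6]}
    - {"linear": [0,3.2,-4.6]}
    - {}
    - {}

```text
invalid input at $.commands[0]: expected keys gripper, linear, roll
```

Run:
```python
from h import *
st=ctrl.get_state();im=ctrl.snapshot("wrist");cv2.imwrite("pics/w1.png",im)
np.save("w1.npy",np.r_[st["eef_pos"],st["ee_rot"]]);print(st["time_s"],st["eef_pos"],st["ee_rot"],st["qd"].round(3))
```

```text
0.1 [ 0.26762439 -0.61948975  0.23063864] [ 0.59057943  0.38861502  0.59119074 -0.38818529] [-0.001 -0.002 -0.    -0.    -0.001  0.   ]
```

View pics/w1.png

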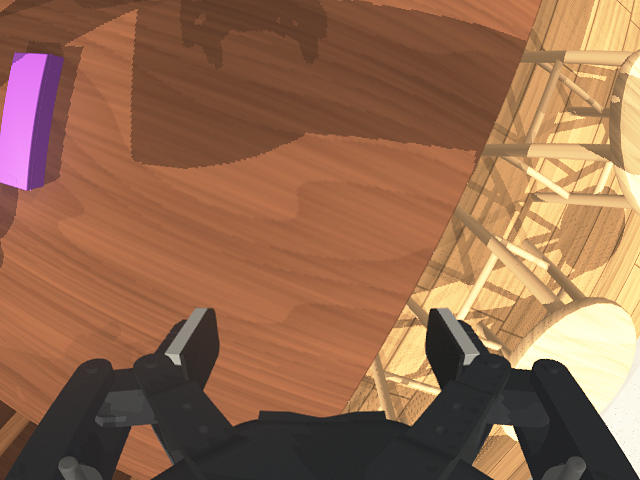

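The move was refused because every row needs all keys. The wrist view shows the fingers fill its lower half, so targets must lie ahead along tool +y.

Emit:
step_arm:
  commands:
    - {"gripper": 8.5,"linear": [0,0,0],"roll": 0.115}
    - {"gripper": 8.5,"linear": [0,0,0],"roll": 0.115}
    - {"gripper": 8.5,"roll": 0,"linear": [0,2.7,-4.6]}
    - {"gripper": 8.5,"roll": 0,"linear": [0,2.7,-4.6]}
    - {"gripper": 8.5,"roll": 0,"linear": [0,2.7,-4.6]}
    - {"gripper": 8.5,"roll": 0,"linear": [0,2.7,-4.6]}
    - {"gripper": 8.5,"roll": 0,"linear": [0,2.7,-4.6]}
    - {"gripper": 8.5,"roll": 0,"linear": [0,2.7,-4.6]}

```text
time_s: 1.15
eef_pos: [0.3785, -0.3177, 0.2312]
ee_rot: [0.542, 0.454, 0.542, -0.454]
ft_force: [1.5, -1.1, -0.6]
opening: 0.0849
```

Emit:
step_arm:
  commands:
    - {"gripper": 8.5,"roll": 0,"linear": [0,2.7,-4.6]}
    - {"gripper": 8.5,"roll": 0,"linear": [0,2.7,-4.6]}
    - {"gripper": 8.5,"roll": 0,"linear": [0,2.7,-4.6]}
    - {"gripper": 8.5,"roll": 0,"linear": [0,2.7,-4.6]}
    - {"gripper": 8.5,"roll": 0,"linear": [0,2.7,-4.6]}
    - {"gripper": 8.5,"roll": 0,"linear": [0,2.7,-4.6]}
    - {"gripper": 8.5,"roll": 0,"linear": [0,0,0]}
    - {"gripper": 8.5,"roll": 0,"linear": [0,0,0]}

```text
time_s: 2.15
eef_pos: [0.4888, -0.0192, 0.2311]
ee_rot: [0.542, 0.453, 0.543, -0.454]
ft_force: [0.3, -0.4, 0.0]
opening: 0.0853
```

Run:
```python
from h import *
st=ctrl.get_state();im=ctrl.snapshot("wrist");cv2.imwrite("pics/w2.png",im)
np.save("w2.npy",np.r_[st["eef_pos"],st["ee_rot"]]);print(st["time_s"],st["eef_pos"],st["ee_rot"],st["qd"].round(3))
```

```text
2.15 [ 0.48877436 -0.01919592  0.23107873] [ 0.54247963  0.45328403  0.54265222 -0.45362761] [-0.027 -0.008  0.001  0.001  0.001 -0.   ]
```

View pics/w2.png

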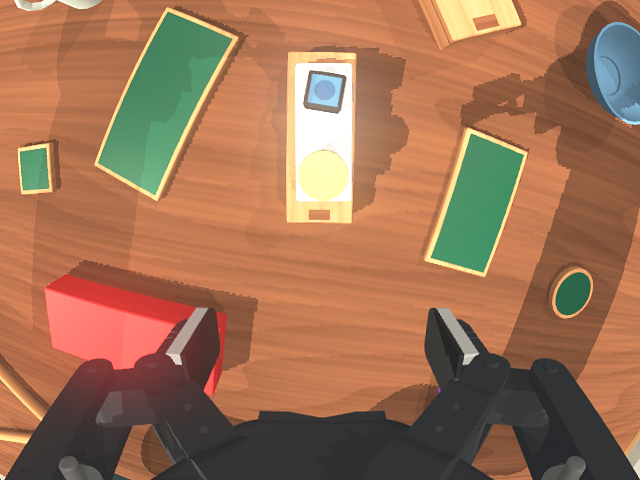

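The wrist view shows the whole job: stack with chalk (325,91), tin (323,175), box bottom edge (320,218), and all four stands. Measuring here as a cross-check.

Run:
```python
from h import *
v=np.load("w2.npy");st=dict(eef_pos=v[:3],ee_rot=v[3:])
im=cv2.imread("pics/w2.png");hsv=cv2.cvtColor(im,cv2.COLOR_BGR2HSV)
H,S,V=hsv[...,0].astype(int),hsv[...,1],hsv[...,2]
g=(H>60)&(H<95)&(S>100);g[330:]=0
for b in blobs(g): print("green",b.mean(0).round(),*rect(wpix(b,.01,st)))
R=np.zeros_like(g);R[45:228,282:360]=1
for n,m,z in(("tin",(H>20)&(H<32)&(S>80)&(V>200),.086),("bluetop",(H>95)&(H<125)&(S>80),.086),("chalk",(V<200)&(S<110)&(H>0)|(H>95)&(H<125)&(S>80),.086)):
    for b in blobs(m&R,60): P=wpix(b,z,st);print(n,b.min(0),b.max(0),*rect(P))
for n,L,z in(("case",[(294,63),(355,64),(351,201),(295,200)],.058),("dom",[(288,53),(355,53),(351,222),(287,222)],.034)):
    print(n,*rect(wpix(L,z,st)))
cv2.imwrite("pics/w2c.png",cv2.resize(im[40:235,260:380],None,fx=3,fy=3,interpolation=cv2.INTER_CUBIC))
```

```text
green [573. 294.] [ 449.3 -352.6] [57.2 56.1] 27.8
green [ 36. 168.] [488.9 337.7] [49.1 47.9] -79.7
green [477. 204.] [ 528.5 -180.3] [136.4  66.9] -4.9
green [157. 114.] [576.7 166.9] [178.5  81. ] -19.2
tin [287 130] [351 222] [532.1  -9.6] [71.8 50.4] 9.4
tin [336  53] [354  59] [628.5 -12. ] [13.7  4.9] -78.5
bluetop [311  74] [341  96] [602.8  -1.3] [22.2 15.2] -89.6
chalk [355  77] [359 146] [587.2 -28.8] [53.9  3.1] 10.6
chalk [303  70] [345 113] [597.9  -1.4] [30.9 29. ] 0.6
case [567.4  -6.5] [117.9  50.8] 9.4
dom [562.2  -4.6] [158.3  60.1] 9.4
```

View pics/w2c.png

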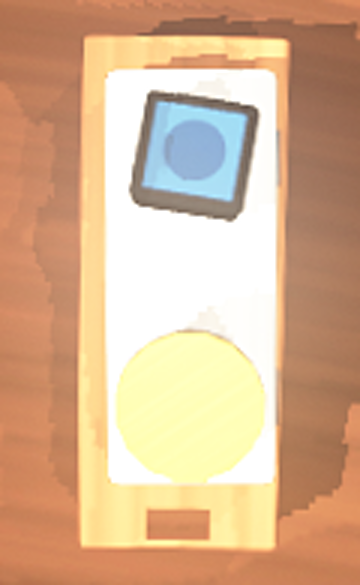

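Emit:
step_arm:
  commands:
    - {"gripper": 5.5,"roll": 0.16,"linear": [0,0,0]}
    - {"gripper": 5.5,"roll": 0,"linear": [0,3.65,-0.53]}
    - {"gripper": 5.5,"roll": 0,"linear": [0,3.65,-0.53]}
    - {"gripper": 5.5,"roll": 0,"linear": [0,3.65,-0.54]}
    - {"gripper": 5.5,"roll": 0,"linear": [4,0,0]}
    - {"gripper": 5.5,"roll": 0,"linear": [4,0,0]}
    - {"gripper": 5.5,"roll": 0,"linear": [2,0,0]}
    - {"gripper": 5.5,"roll": 0,"linear": [0,0,0]}

```text
time_s: 3.2
eef_pos: [0.5977, -0.0019, 0.1307]
ee_rot: [0.504, 0.495, 0.505, -0.496]
ft_force: [-0.9, 0.0, 0.2]
opening: 0.0549
```

Emit:
step_arm:
  commands:
    - {"gripper": 5.5,"roll": 0,"linear": [3.5,0.03,-0.05]}
    - {"gripper": 5.5,"roll": 0,"linear": [2,0,0]}
    - {"gripper": 5.5,"roll": 0,"linear": [1.5,0,0]}
    - {"gripper": 5.5,"roll": 0,"linear": [0,0,0]}
    - {"gripper": 2.5,"roll": 0,"linear": [0,0,0]}
    - {"gripper": 2.5,"roll": 0,"linear": [0,0,0]}
    - {"gripper": 2.5,"roll": 0,"linear": [0,0,0]}
    - {"gripper": 2.5,"roll": 0,"linear": [0,0,0]}
  squeeze: 25

```text
time_s: 4.2
eef_pos: [0.5991, -0.0006, 0.0625]
ee_rot: [0.505, 0.496, 0.504, -0.495]
ft_force: [0.4, 0.4, 6.7]
opening: 0.0294
```

Emit:
step_arm:
  commands:
    - {"gripper": 2.5,"roll": 0,"linear": [0,0,0]}
    - {"gripper": 2.5,"roll": 0,"linear": [0,0,0]}

```text
time_s: 4.45
eef_pos: [0.599, -0.0006, 0.0625]
ee_rot: [0.505, 0.496, 0.504, -0.495]
ft_force: [-0.4, 0.1, 7.2]
opening: 0.0294
```

Emit:
step_arm:
  commands:
    - {"gripper": 2.5,"roll": 0,"linear": [-1.5,0,0]}
    - {"gripper": 2.5,"roll": 0,"linear": [-3,0,0]}
    - {"gripper": 2.5,"roll": 0,"linear": [-4,0,0]}
    - {"gripper": 2.5,"roll": -0.078,"linear": [-1.5,0,0]}
    - {"gripper": 2.5,"roll": -0.078,"linear": [0,0,0]}
    - {"gripper": 2.5,"roll": 0,"linear": [0,0,0]}

```text
time_s: 5.2
eef_pos: [0.5985, -0.0006, 0.1623]
ee_rot: [0.542, 0.455, 0.541, -0.455]
ft_force: [0.3, -0.0, -0.5]
opening: 0.0294
```

Run:
```python
from h import *
st=ctrl.get_state();im=ctrl.snapshot("wrist");cv2.imwrite("pics/w3.png",im)
np.save("w3.npy",np.r_[st["eef_pos"],st["ee_rot"]]);print(st["time_s"],st["eef_pos"],st["ee_rot"],st["ft_force"])
```

```text
5.2 [ 5.98506105e-01 -5.79672168e-04  1.62331897e-01] [ 0.54166922  0.45500262  0.54118169 -0.45463112] [ 0.26238418 -0.00655499 -0.51921133]
```

View pics/w3.png

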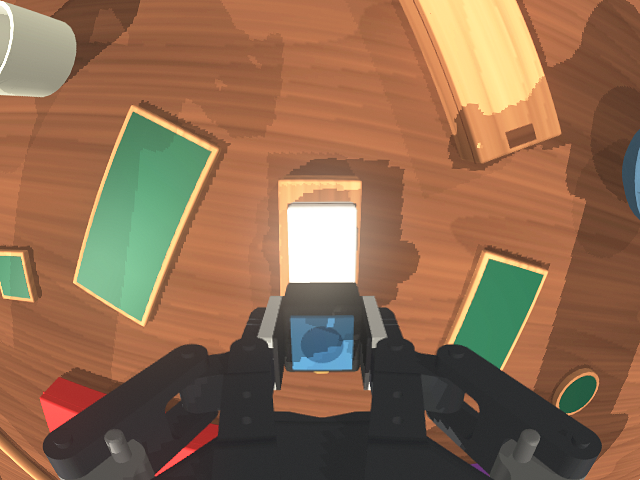

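Chalk is held squarely between the pads (322,343), and the case has not moved. I'll check the chalk's offset from the TCP.

Run:
```python
from h import *
v=np.load("w3.npy");st=dict(eef_pos=v[:3],ee_rot=v[3:])
im=cv2.imread("pics/w3.png");hsv=cv2.cvtColor(im,cv2.COLOR_BGR2HSV)
H,S,V=hsv[...,0].astype(int),hsv[...,1],hsv[...,2]
m=(H>95)&(H<125)&(S>80);R=np.zeros_like(m);R[305:380,280:362]=1
for b in blobs(m&R,100):
    print(b.min(0),b.max(0),*rect(wpix(b,.186,st)))
```

```text
[291 316] [353 370] [599.1  -0.7] [23.8 23.1] 10.0
```

Emit:
step_arm:
  commands:
    - {"gripper": 2.5,"roll": 0,"linear": [0,-0.71,-5.04]}
    - {"gripper": 2.5,"roll": 0,"linear": [0,-0.71,-5.04]}
    - {"gripper": 2.5,"roll": 0,"linear": [0,-0.71,-5.04]}
    - {"gripper": 2.5,"roll": 0,"linear": [0,-0.71,-5.04]}
    - {"gripper": 2.5,"roll": 0,"linear": [0,-0.71,-5.04]}
    - {"gripper": 2.5,"roll": 0,"linear": [0,-0.71,-5.04]}
    - {"gripper": 2.5,"roll": 0,"linear": [0,-0.71,-5.04]}
    - {"gripper": 2.5,"roll": 0,"linear": [0,0,0]}

```text
time_s: 6.25
eef_pos: [0.4872, 0.3408, 0.1612]
ee_rot: [0.542, 0.454, 0.542, -0.454]
ft_force: [0.1, -0.8, -0.4]
opening: 0.0298
```

Emit:
step_arm:
  commands:
    - {"gripper": 2.5,"roll": 0,"linear": [4,0,0]}
    - {"gripper": 2.5,"roll": 0,"linear": [4,0,0]}
    - {"gripper": 2.5,"roll": 0,"linear": [3.5,0,0]}
    - {"gripper": 2.5,"roll": 0,"linear": [0,0,0]}
    - {"gripper": 2.5,"roll": 0,"linear": [0,0,0]}

```text
time_s: 6.88
eef_pos: [0.4892, 0.3383, 0.048]
ee_rot: [0.541, 0.455, 0.541, -0.455]
ft_force: [0.4, 0.2, -0.1]
opening: 0.03
```

Emit:
step_arm:
  commands:
    - {"gripper": 2.5,"roll": 0,"linear": [1.5,-0.13,-0.02]}
    - {"gripper": 2.5,"roll": 0,"linear": [1.2,0,0]}
    - {"gripper": 2.5,"roll": 0,"linear": [0.4,0,0]}
    - {"gripper": 2.5,"roll": 0,"linear": [0,0,0]}
    - {"gripper": 2.5,"roll": 0,"linear": [0,0,0]}

```text
time_s: 7.5
eef_pos: [0.4872, 0.3383, 0.0153]
ee_rot: [0.542, 0.455, 0.542, -0.455]
ft_force: [-0.5, -1.0, 0.4]
opening: 0.0293
```

Emit:
step_arm:
  commands:
    - {"gripper": 2.5,"roll": 0,"linear": [0.1,0,0]}
    - {"gripper": 2.5,"roll": 0,"linear": [0,0,0]}

```text
time_s: 7.75
eef_pos: [0.4873, 0.3383, 0.0145]
ee_rot: [0.542, 0.455, 0.541, -0.455]
ft_force: [-0.9, -1.2, 2.4]
opening: 0.0296
```

Emit:
step_arm:
  commands:
    - {"gripper": 4,"roll": 0,"linear": [0,0,0]}
    - {"gripper": 5.5,"roll": 0,"linear": [0,0,0]}
    - {"gripper": 5.5,"roll": 0,"linear": [0,0,0]}
    - {"gripper": 5.5,"roll": 0,"linear": [-1.5,0,0]}
    - {"gripper": 5.5,"roll": 0,"linear": [-4,0,0]}
    - {"gripper": 6,"roll": 0,"linear": [-5,0,0]}
    - {"gripper": 6,"roll": 0,"linear": [-4,-0.25,5.02]}
    - {"gripper": 6,"roll": 0,"linear": [0,-0.25,5.02]}

```text
time_s: 8.75
eef_pos: [0.5005, 0.2395, 0.1631]
ee_rot: [0.543, 0.456, 0.541, -0.452]
ft_force: [0.6, 0.3, -0.6]
opening: 0.0602
```

Emit:
step_arm:
  commands:
    - {"gripper": 6,"roll": 0,"linear": [0,-0.25,5.02]}
    - {"gripper": 6,"roll": 0,"linear": [0,-0.25,5.02]}
    - {"gripper": 6,"roll": 0,"linear": [0,-0.25,5.02]}
    - {"gripper": 6,"roll": 0,"linear": [0,-0.25,5.02]}
    - {"gripper": 6,"roll": 0,"linear": [0,-0.25,5.02]}
    - {"gripper": 6,"roll": 0,"linear": [0,0,0]}
    - {"gripper": 6,"roll": 0,"linear": [0,0,0]}

```text
time_s: 9.62
eef_pos: [0.5305, -0.0094, 0.159]
ee_rot: [0.542, 0.455, 0.541, -0.455]
ft_force: [0.1, -0.5, 0.6]
opening: 0.06
```

Run:
```python
from h import *
st=ctrl.get_state();im=ctrl.snapshot("wrist");cv2.imwrite("pics/w4.png",im)
np.save("w4.npy",np.r_[st["eef_pos"],st["ee_rot"]]);print(st["time_s"],st["eef_pos"],st["ee_rot"],st["ft_force"])
```

```text
9.625 [ 0.53053461 -0.00937767  0.15897018] [ 0.5415056   0.45507434  0.54125042 -0.45467243] [ 0.0915814  -0.5073767   0.64456265]
```

View pics/w4.png

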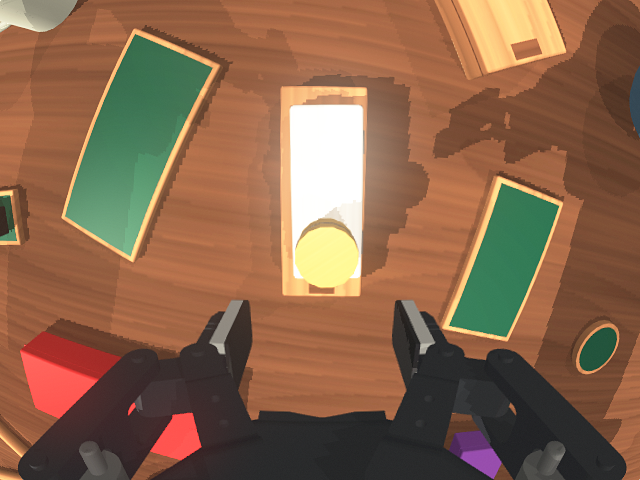

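Tin is at (326,255), still in place. The long stand, short stand and round stand (597,348) are visible. Measuring the tin again.

Run:
```python
from h import *
v=np.load("w4.npy");st=dict(eef_pos=v[:3],ee_rot=v[3:])
im=cv2.imread("pics/w4.png");hsv=cv2.cvtColor(im,cv2.COLOR_BGR2HSV)
H,S,V=hsv[...,0].astype(int),hsv[...,1],hsv[...,2]
g=(H>60)&(H<95)&(S>100)
for b in blobs(g): print("green",b.mean(0).round(),*rect(wpix(b,.01,st)))
print(hsv[255,326],hsv[275,287],hsv[150,325])
m=(H>24)&(H<34)&(S>80)&(V>180);R=np.zeros_like(m);R[210:292,285:365]=1
for b in blobs(m&R,100): print(b.min(0),b.max(0),*rect(wpix(b,.086,st)))
print(wpix([(326,256)],.086,st))
print("case",rect(wpix([(291,106),(362,106),(360,278),(293,278)],.058,st)),"dom",rect(wpix([(281,87),(366,88),(359,296),(283,294)],.034,st)))
```

```text
green [598. 349.] [ 450.  -352.7] [57.7 57.6] 63.4
green [504. 262.] [ 528.6 -180. ] [136.7  67. ] -4.8
green [134. 137.] [586.4 163.7] [158.4  81.3] -19.2
[ 28 101 255] [ 18 125 253] [  0   0 255]
[295 228] [357 286] [533.4 -11.7] [38.1 37.4] -80.0
[[ 0.53446003 -0.01143152  0.086     ]]
case (array([567.4,  -6.5]), array([117.6,  47.2]), 9.9) dom (array([562.6,  -4.2]), array([157.7,  60.1]), 9.3)
```

Emit:
step_arm:
  commands:
    - {"gripper": 6,"roll": 0,"linear": [4,0.12,0.2]}
    - {"gripper": 6,"roll": 0,"linear": [3,0,0]}
    - {"gripper": 6,"roll": 0,"linear": [2.5,0,0]}
    - {"gripper": 6,"roll": 0,"linear": [0,0,0]}
    - {"gripper": 3.5,"roll": 0,"linear": [0,0,0]}
    - {"gripper": 3.5,"roll": 0,"linear": [0,0,0]}
    - {"gripper": 3.5,"roll": 0,"linear": [0,0,0]}
    - {"gripper": 3.5,"roll": 0,"linear": [0,0,0]}

```text
time_s: 10.68
eef_pos: [0.5328, -0.011, 0.0648]
ee_rot: [0.542, 0.455, 0.541, -0.454]
ft_force: [-1.7, 3.2, 6.9]
opening: 0.0385
```

Emit:
step_arm:
  commands:
    - {"gripper": 3.5,"roll": 0,"linear": [-1,0,0]}
    - {"gripper": 3.5,"roll": 0,"linear": [-4,0,0]}
    - {"gripper": 3.5,"roll": 0,"linear": [-4,0,0]}
    - {"gripper": 3.5,"roll": 0,"linear": [0,-2.03,4.6]}
    - {"gripper": 3.5,"roll": 0,"linear": [0,-2.03,4.6]}
    - {"gripper": 3.5,"roll": 0,"linear": [0,-2.03,4.6]}
    - {"gripper": 3.5,"roll": 0,"linear": [0,-2.03,4.6]}
    - {"gripper": 3.5,"roll": 0,"linear": [0,-2.03,4.6]}

```text
time_s: 11.68
eef_pos: [0.4712, -0.2571, 0.1543]
ee_rot: [0.542, 0.455, 0.541, -0.455]
ft_force: [-0.6, 0.5, -0.9]
opening: 0.0388
```

Emit:
step_arm:
  commands:
    - {"gripper": 3.5,"roll": 0,"linear": [0,-2.03,4.6]}
    - {"gripper": 3.5,"roll": 0,"linear": [0,-2.03,4.6]}
    - {"gripper": 3.5,"roll": 0,"linear": [4,0,0]}
    - {"gripper": 3.5,"roll": 0,"linear": [4,0,0]}
    - {"gripper": 3.5,"roll": 0,"linear": [0,0,0]}
    - {"gripper": 3.5,"roll": 0,"linear": [0,0,0]}

```text
time_s: 12.42
eef_pos: [0.4484, -0.3534, 0.0754]
ee_rot: [0.542, 0.455, 0.541, -0.455]
ft_force: [-0.5, -0.5, -0.9]
opening: 0.0389
```

Run:
```python
from h import *
st=ctrl.get_state();im=ctrl.snapshot("wrist");cv2.imwrite("pics/w5.png",im)
print(st["time_s"],st["eef_pos"],st["ee_rot"],st["ft_force"],st["opening"])
hsv=cv2.cvtColor(im,cv2.COLOR_BGR2HSV)
H,S,V=hsv[...,0].astype(int),hsv[...,1],hsv[...,2]
m=(H>20)&(H<36)&(S>70)&(V>100)
z=st["eef_pos"][2]-.0068+.028
for b in blobs(m,600): print(b.min(0),b.max(0),*rect(wpix(b,z,st)))
```

```text
12.425 [ 0.44840641 -0.35342934  0.07537349] [ 0.54221693  0.45463728  0.54089425 -0.45468577] [-0.50674333 -0.50172692 -0.85520883] 0.03894577756209971
[271 284] [372 381] [ 450.3 -353.9] [41.  38.8] -33.4
[305 218] [378 297] [ 480.1 -358.8] [28.  20.9] -29.4
```

View pics/w5.png

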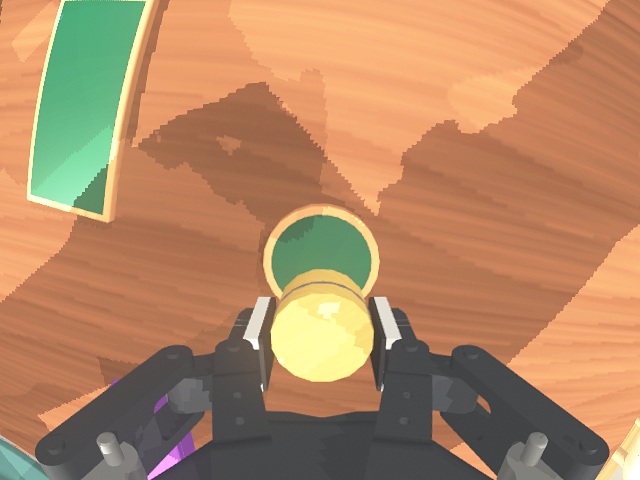

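Tin is held upright at (322,332) over the round stand (322,260), within about 1 mm of the stand's centre. Lowering.

Emit:
step_arm:
  commands:
    - {"gripper": 3.5,"roll": 0,"linear": [3,-0.06,-0.05]}
    - {"gripper": 3.5,"roll": 0,"linear": [2,0,0]}
    - {"gripper": 3.5,"roll": 0,"linear": [0.75,0,0]}
    - {"gripper": 3.5,"roll": 0,"linear": [0,0,0]}
    - {"gripper": 3.5,"roll": 0,"linear": [0,0,0]}

```text
time_s: 13.1
eef_pos: [0.4475, -0.3529, 0.0165]
ee_rot: [0.542, 0.455, 0.541, -0.455]
ft_force: [0.2, -0.3, 0.2]
opening: 0.0389
```

Emit:
step_arm:
  commands:
    - {"gripper": 3.5,"roll": 0,"linear": [0.1,0,0]}
    - {"gripper": 3.5,"roll": 0,"linear": [0,0,0]}

```text
time_s: 13.35
eef_pos: [0.4475, -0.3529, 0.016]
ee_rot: [0.542, 0.455, 0.541, -0.455]
ft_force: [-3.7, 3.2, 9.9]
opening: 0.0388
```

Emit:
step_arm:
  commands:
    - {"gripper": 4.5,"roll": 0,"linear": [0,0,0]}
    - {"gripper": 6,"roll": 0,"linear": [0,0,0]}
    - {"gripper": 6,"roll": 0,"linear": [-1.5,0,0]}
    - {"gripper": 6,"roll": 0,"linear": [-4,0,0]}
    - {"gripper": 7,"roll": 0,"linear": [-4,0,0]}
    - {"gripper": 7,"roll": 0,"linear": [-4,2.54,-4.59]}
    - {"gripper": 7,"roll": 0,"linear": [0,2.54,-4.59]}
    - {"gripper": 7,"roll": 0,"linear": [0,2.54,-4.59]}

```text
time_s: 14.35
eef_pos: [0.4979, -0.2051, 0.1494]
ee_rot: [0.542, 0.455, 0.541, -0.455]
ft_force: [0.5, 1.0, 0.7]
opening: 0.0701
```

Emit:
step_arm:
  commands:
    - {"gripper": 7,"roll": 0,"linear": [0,2.54,-4.59]}
    - {"gripper": 7,"roll": 0,"linear": [0,2.54,-4.59]}
    - {"gripper": 7,"roll": 0,"linear": [0,2.54,-4.59]}
    - {"gripper": 7,"roll": 0,"linear": [0,2.54,-4.59]}
    - {"gripper": 7,"roll": 0,"linear": [4,0,0]}
    - {"gripper": 7,"roll": 0,"linear": [0,0,0]}
    - {"gripper": 7,"roll": 0,"linear": [0,0,0]}

```text
time_s: 15.22
eef_pos: [0.5661, -0.0085, 0.1094]
ee_rot: [0.542, 0.455, 0.541, -0.455]
ft_force: [1.2, 1.1, 0.1]
opening: 0.0698
```

Emit:
step_arm:
  commands:
    - {"gripper": 7,"roll": 0,"linear": [3.5,0.04,-0.2]}
    - {"gripper": 7,"roll": 0,"linear": [2.3,0,0]}
    - {"gripper": 7,"roll": 0,"linear": [1,0,0]}
    - {"gripper": 7,"roll": 0,"linear": [0,0,0]}
    - {"gripper": 4.4,"roll": 0,"linear": [0,0,0]}
    - {"gripper": 4.4,"roll": 0,"linear": [0,0,0]}
    - {"gripper": 4.4,"roll": 0,"linear": [0,0,0]}
    - {"gripper": 4.4,"roll": 0,"linear": [0,0,0]}
  squeeze: 40

```text
time_s: 16.23
eef_pos: [0.5666, -0.0062, 0.0412]
ee_rot: [0.542, 0.455, 0.541, -0.454]
ft_force: [-0.8, -2.0, 5.4]
opening: 0.0473
```

Emit:
step_arm:
  commands:
    - {"gripper": 4.4,"roll": 0,"linear": [-1,0,0]}
    - {"gripper": 4.4,"roll": 0,"linear": [-4,0,0]}
    - {"gripper": 4.4,"roll": 0,"linear": [-3,0,0]}
    - {"gripper": 4.4,"roll": 0.131,"linear": [0,0,0]}
    - {"gripper": 4.4,"roll": 0.131,"linear": [0,0,0]}
    - {"gripper": 4.4,"roll": 0,"linear": [0,0,0]}

```text
time_s: 16.98
eef_pos: [0.5658, -0.006, 0.1203]
ee_rot: [0.478, 0.522, 0.478, -0.521]
ft_force: [-0.2, -0.3, -2.7]
opening: 0.0467
```

Emit:
step_arm:
  commands:
    - {"gripper": 4.4,"roll": 0,"linear": [0,-0.58,4.41]}
    - {"gripper": 4.4,"roll": 0,"linear": [0,-0.58,4.41]}
    - {"gripper": 4.4,"roll": 0,"linear": [0,-0.58,4.41]}
    - {"gripper": 4.4,"roll": 0,"linear": [0,-0.58,4.41]}
    - {"gripper": 4.4,"roll": 0,"linear": [4,0,0]}
    - {"gripper": 4.4,"roll": 0,"linear": [0,0,0]}
    - {"gripper": 4.4,"roll": 0,"linear": [0,0,0]}

```text
time_s: 17.85
eef_pos: [0.5276, -0.1794, 0.081]
ee_rot: [0.478, 0.521, 0.478, -0.521]
ft_force: [0.1, -0.5, -2.1]
opening: 0.0468
```

Run:
```python
from h import *
st=ctrl.get_state();im=ctrl.snapshot("wrist");cv2.imwrite("pics/w6.png",im)
np.save("w6.npy",np.r_[st["eef_pos"],st["ee_rot"]])
print(st["time_s"],st["eef_pos"],st["ee_rot"],st["ft_force"],st["opening"])
```

```text
17.85 [ 0.52764691 -0.17941567  0.08098968] [ 0.47821616  0.52122929  0.47774971 -0.52094582] [ 0.14673573 -0.53944651 -2.11179741] 0.04684355424850371
```

View pics/w6.png

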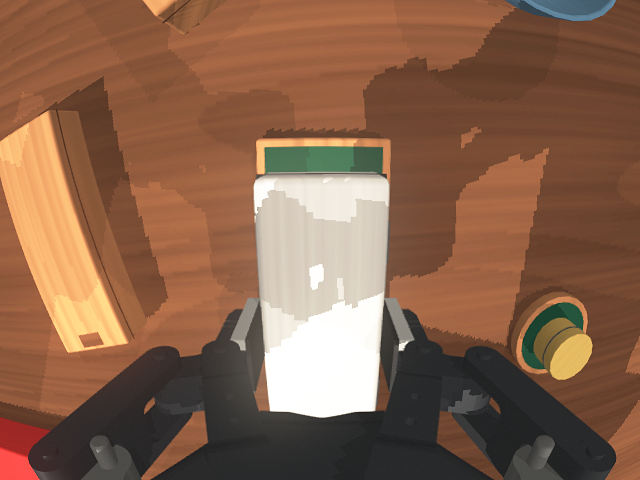

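Case is held level and lined up with the short stand (far edge row 177, stand edge row 140). The tin stands on its round stand (555,345). Checking the offset along the case from the far edge.

Run:
```python
from h import *
v=np.load("w6.npy");st=dict(eef_pos=v[:3],ee_rot=v[3:])
P=wpix([(262,178),(384,178)],.0978,st); print(P, P.mean(0)[:2]-.060*np.array([.9962,-.0872]))
P=wpix([(265,147),(382,147)],.01,st); print(P, P.mean(0)[:2]-.067*np.array([.9962,-.0872]))
```

```text
[[ 0.58988158 -0.16431604  0.0978    ]
 [ 0.58635151 -0.20569534  0.0978    ]] [ 0.52834455 -0.17977369]
[[ 0.59963851 -0.15301535  0.01      ]
 [ 0.59398268 -0.21964466  0.01      ]] [ 0.5300652 -0.1804876]
```

Emit:
step_arm:
  commands:
    - {"gripper": 4.4,"roll": 0,"linear": [3,0.05,0.05]}
    - {"gripper": 4.4,"roll": 0,"linear": [2,0,0]}
    - {"gripper": 4.4,"roll": 0,"linear": [1.2,0,0]}
    - {"gripper": 4.4,"roll": 0,"linear": [0,0,0]}
    - {"gripper": 4.4,"roll": 0,"linear": [0.1,0,0]}
    - {"gripper": 4.4,"roll": 0,"linear": [0,0,0]}

```text
time_s: 18.65
eef_pos: [0.5278, -0.1802, 0.0169]
ee_rot: [0.478, 0.522, 0.477, -0.521]
ft_force: [-0.9, -0.1, -2.3]
opening: 0.0472
```

Force is still just the weight, so I lower a little more.

Emit:
step_arm:
  commands:
    - {"gripper": 4.4,"roll": 0,"linear": [0.1,0,0]}
    - {"gripper": 4.4,"roll": 0,"linear": [0,0,0]}

```text
time_s: 18.9
eef_pos: [0.5278, -0.1803, 0.0166]
ee_rot: [0.478, 0.522, 0.477, -0.521]
ft_force: [-5.2, 1.7, 7.1]
opening: 0.0472
```

Emit:
step_arm:
  commands:
    - {"gripper": 5.5,"roll": 0,"linear": [0,0,0]}
    - {"gripper": 7,"roll": 0,"linear": [0,0,0]}
    - {"gripper": 7,"roll": 0,"linear": [-1.5,0,0]}
    - {"gripper": 7,"roll": 0,"linear": [-5,0,0]}
    - {"gripper": 8.2,"roll": -0.125,"linear": [-5,0,0]}
    - {"gripper": 8.2,"roll": -0.125,"linear": [-3,0,0]}
    - {"gripper": 8.2,"roll": 0,"linear": [0,0,-4.2]}
    - {"gripper": 8.2,"roll": 0,"linear": [0,0,-4.2]}

```text
time_s: 19.9
eef_pos: [0.514, -0.0966, 0.1622]
ee_rot: [0.539, 0.459, 0.538, -0.458]
ft_force: [1.3, 0.1, -0.8]
opening: 0.082
```

Emit:
step_arm:
  commands:
    - {"gripper": 8.2,"roll": 0,"linear": [0,0,-4.2]}
    - {"gripper": 8.2,"roll": 0,"linear": [0,0,-4.2]}
    - {"gripper": 8.2,"roll": 0,"linear": [0,0,0]}
    - {"gripper": 8.2,"roll": 0,"linear": [0,0,0]}

```text
time_s: 20.4
eef_pos: [0.5007, -0.0146, 0.1614]
ee_rot: [0.539, 0.458, 0.539, -0.458]
ft_force: [0.5, -1.1, 0.2]
opening: 0.082
```

Run:
```python
from h import *
st=ctrl.get_state();im=ctrl.snapshot("wrist");cv2.imwrite("pics/w7.png",im)
np.save("w7.npy",np.r_[st["eef_pos"],st["ee_rot"]])
print(st["time_s"],st["eef_pos"],st["ee_rot"],st["ft_force"],st["opening"])
```

```text
20.4 [ 0.50067442 -0.01459319  0.1613758 ] [ 0.53915998  0.4579379   0.53860364 -0.45771773] [ 0.51655509 -1.08039756  0.18169575] 0.08201119921589377
```

View pics/w7.png

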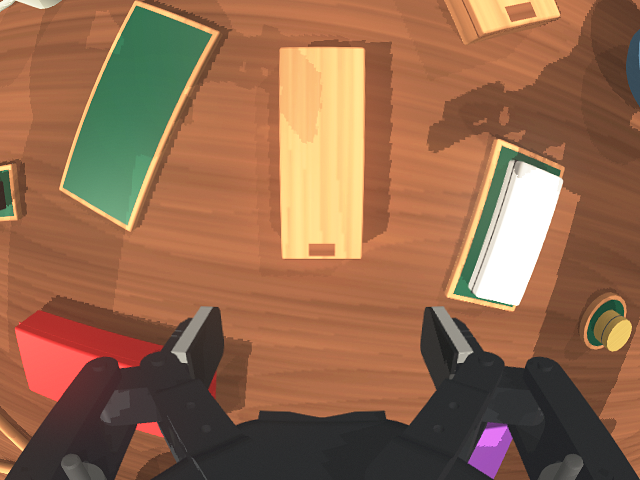

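The domino box is bare, corners about (279,47), (365,47), (361,259), (281,259). The case is on the short stand (520,235) and the tin on the round stand.

Run:
```python
from h import *
v=np.load("w7.npy");st=dict(eef_pos=v[:3],ee_rot=v[3:])
P=wpix([(279,47),(365,47),(361,259),(281,259)],.034,st);print(P.round(4),rect(P),P.mean(0))
im=cv2.imread("pics/w7.png");hsv=cv2.cvtColor(im,cv2.COLOR_BGR2HSV)
g=(hsv[...,0]>60)&(hsv[...,0]<95)&(hsv[...,1]>100)
for b in blobs(g,3000): print("green",b.mean(0).round(),*rect(wpix(b,.01,st)))
```

```text
[[ 0.6362  0.0385  0.034 ]
 [ 0.6462 -0.0222  0.034 ]
 [ 0.4891 -0.0472  0.034 ]
 [ 0.4791  0.0134  0.034 ]] (array([562.6,  -4.4]), array([159.3,  61.5]), 9.1) [ 0.56263931 -0.00435271  0.034     ]
green [128. 118.] [576.8 166.9] [178.7  81.2] -19.2
```

Emit:
step_arm:
  commands:
    - {"gripper": 8.2,"roll": 0,"linear": [0,3.12,0]}
    - {"gripper": 8.2,"roll": 0,"linear": [0,3.12,0]}
    - {"gripper": 8.2,"roll": 0,"linear": [4.5,0,0]}
    - {"gripper": 8.2,"roll": 0,"linear": [4.5,0,0]}
    - {"gripper": 8.2,"roll": 0,"linear": [0,0,0]}
    - {"gripper": 8.2,"roll": 0,"linear": [0,0,0]}

```text
time_s: 21.2
eef_pos: [0.563, -0.005, 0.0726]
ee_rot: [0.539, 0.459, 0.538, -0.458]
ft_force: [-0.7, -1.0, 1.6]
opening: 0.082
```

Emit:
step_arm:
  commands:
    - {"gripper": 8.2,"roll": 0,"linear": [3,0,0]}
    - {"gripper": 8.2,"roll": 0,"linear": [2.3,0,0]}
    - {"gripper": 8.2,"roll": 0,"linear": [1,0,0]}
    - {"gripper": 8.2,"roll": 0,"linear": [0,0,0]}
    - {"gripper": 5.8,"roll": 0,"linear": [0,0,0]}
    - {"gripper": 5.8,"roll": 0,"linear": [0,0,0]}
    - {"gripper": 5.8,"roll": 0,"linear": [0,0,0]}
    - {"gripper": 5.8,"roll": 0,"linear": [0,0,0]}
  squeeze: 60

```text
time_s: 22.2
eef_pos: [0.563, -0.0044, 0.0094]
ee_rot: [0.539, 0.458, 0.538, -0.457]
ft_force: [-0.6, -0.2, 6.1]
opening: 0.0607
```

Emit:
step_arm:
  commands:
    - {"gripper": 5.8,"roll": 0,"linear": [-1,0,0]}
    - {"gripper": 5.8,"roll": 0,"linear": [-4,0,0]}
    - {"gripper": 5.8,"roll": 0,"linear": [-4,0,0]}
    - {"gripper": 5.8,"roll": 0.166,"linear": [0,0,0]}
    - {"gripper": 5.8,"roll": 0.166,"linear": [0,0,0]}
    - {"gripper": 5.8,"roll": 0.166,"linear": [0,0,0]}
    - {"gripper": 5.8,"roll": 0,"linear": [0,0,0]}

```text
time_s: 23.08
eef_pos: [0.5622, -0.0043, 0.0983]
ee_rot: [0.41, 0.577, 0.409, -0.576]
ft_force: [-0.2, -0.3, -2.8]
opening: 0.0606
```

Emit:
step_arm:
  commands:
    - {"gripper": 5.8,"roll": 0,"linear": [0,-1.08,-4.16]}
    - {"gripper": 5.8,"roll": 0,"linear": [0,-1.08,-4.16]}
    - {"gripper": 5.8,"roll": 0,"linear": [0,-1.08,-4.16]}
    - {"gripper": 5.8,"roll": 0,"linear": [0,-1.08,-4.16]}
    - {"gripper": 5.8,"roll": 0,"linear": [2.5,0,0]}
    - {"gripper": 5.8,"roll": 0,"linear": [0,0,0]}
    - {"gripper": 5.8,"roll": 0,"linear": [0,0,0]}

```text
time_s: 23.95
eef_pos: [0.5765, 0.1667, 0.0736]
ee_rot: [0.41, 0.576, 0.41, -0.576]
ft_force: [-0.1, -0.6, -2.8]
opening: 0.0611
```

Run:
```python
from h import *
st=ctrl.get_state();im=ctrl.snapshot("wrist");cv2.imwrite("pics/w8.png",im)
np.save("w8.npy",np.r_[st["eef_pos"],st["ee_rot"]])
print(st["time_s"],st["eef_pos"],st["ee_rot"],st["ft_force"],st["opening"])
```

```text
23.95 [0.57651657 0.1666874  0.0735888 ] [ 0.40976552  0.57649063  0.4096183  -0.57616284] [-0.06357959 -0.63815863 -2.79223284] 0.06105468356358994
```

View pics/w8.png

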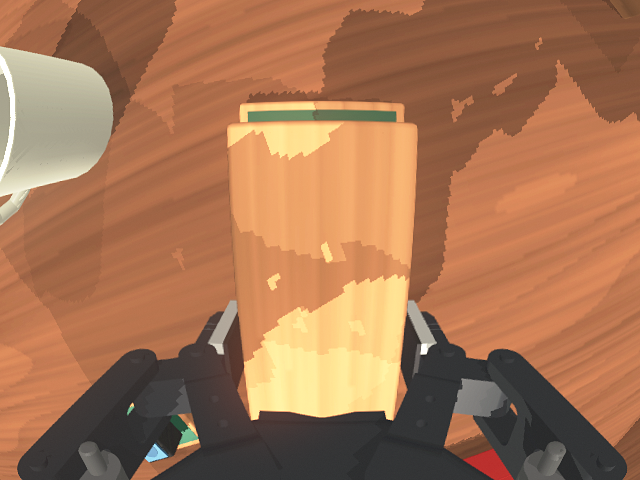

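The box is held level and aligned over the long stand (box far edge row 124, baize edge row 111). Checking the offset.

Run:
```python
from h import *
v=np.load("w8.npy");st=dict(eef_pos=v[:3],ee_rot=v[3:])
u=np.array([.9444,-.3289])
P=wpix([(229,124),(416,124)],.0982,st); print(P.round(4), P.mean(0)[:2]-.080*u)
P=wpix([(248,111),(397,111)],.01,st); print(P.round(4), P.mean(0)[:2]-.089*u)
```

```text
[[0.6611 0.1687 0.0982]
 [0.6417 0.1126 0.0982]] [0.57583391 0.16693284]
[[0.675  0.1757 0.01  ]
 [0.6481 0.0982 0.01  ]] [0.57751406 0.16621592]
```

Emit:
step_arm:
  commands:
    - {"gripper": 5.8,"roll": 0,"linear": [2.5,0.1,0]}
    - {"gripper": 5.8,"roll": 0,"linear": [2,0,0]}
    - {"gripper": 5.8,"roll": 0,"linear": [0.8,0,0]}
    - {"gripper": 5.8,"roll": 0,"linear": [0,0,0]}
    - {"gripper": 5.8,"roll": 0,"linear": [0.1,0,0]}
    - {"gripper": 5.8,"roll": 0,"linear": [0,0,0]}

```text
time_s: 24.75
eef_pos: [0.5776, 0.1667, 0.0194]
ee_rot: [0.409, 0.577, 0.409, -0.576]
ft_force: [-2.4, -0.8, 6.5]
opening: 0.0612
```

Emit:
step_arm:
  commands:
    - {"gripper": 7,"roll": 0,"linear": [0,0,0]}
    - {"gripper": 8,"roll": 0,"linear": [0,0,0]}
    - {"gripper": 8,"roll": 0,"linear": [-1.5,0,0]}
    - {"gripper": 8,"roll": 0,"linear": [-5,0,0]}
    - {"gripper": 8,"roll": 0,"linear": [-6,0,0]}
    - {"gripper": 8,"roll": 0,"linear": [-4,0,0]}
    - {"gripper": 8,"roll": 0,"linear": [0,0,6]}
    - {"gripper": 8,"roll": 0,"linear": [0,0,6]}

```text
time_s: 25.75
eef_pos: [0.5371, 0.0525, 0.1851]
ee_rot: [0.41, 0.577, 0.409, -0.576]
ft_force: [0.9, -0.8, -0.1]
opening: 0.08
```

Emit:
step_arm:
  commands:
    - {"gripper": 8,"roll": 0,"linear": [0,0,6]}
    - {"gripper": 8,"roll": 0,"linear": [0,0,6]}
    - {"gripper": 8,"roll": 0,"linear": [0,0,6]}
    - {"gripper": 8,"roll": 0,"linear": [0,0,6]}
    - {"gripper": 8,"roll": 0,"linear": [0,0,6]}
    - {"gripper": 8,"roll": 0,"linear": [0,-2,6]}
    - {"gripper": 8,"roll": 0,"linear": [0,-2,6]}
    - {"gripper": 8,"roll": 0,"linear": [0,-2,6]}

```text
time_s: 26.75
eef_pos: [0.3225, -0.3796, 0.185]
ee_rot: [0.41, 0.577, 0.409, -0.577]
ft_force: [1.3, 0.1, 0.8]
opening: 0.0801
```

Emit:
step_arm:
  commands:
    - {"gripper": 8,"roll": 0,"linear": [0,-3,5]}
    - {"gripper": 8,"roll": 0,"linear": [0,-3,5]}
    - {"gripper": 8,"roll": 0,"linear": [0,-3,4]}
    - {"gripper": 8,"roll": 0,"linear": [0,0,0]}
    - {"gripper": 8,"roll": 0,"linear": [0,0,0]}

```text
time_s: 27.38
eef_pos: [0.193, -0.4805, 0.1843]
ee_rot: [0.409, 0.577, 0.409, -0.577]
ft_force: [0.9, 0.7, -0.4]
opening: 0.08
```

Run:
```python
from h import *
im=ctrl.snapshot("top");cv2.imwrite("pics/t9.png",im);cv2.imwrite("pics/s9.png",ctrl.snapshot("side"))
cv2.imwrite("pics/t9c.png",cv2.resize(im[90:300,130:500],None,fx=2.1,fy=2.1,interpolation=cv2.INTER_CUBIC))
```

```text
(no output)
```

View pics/t9c.png

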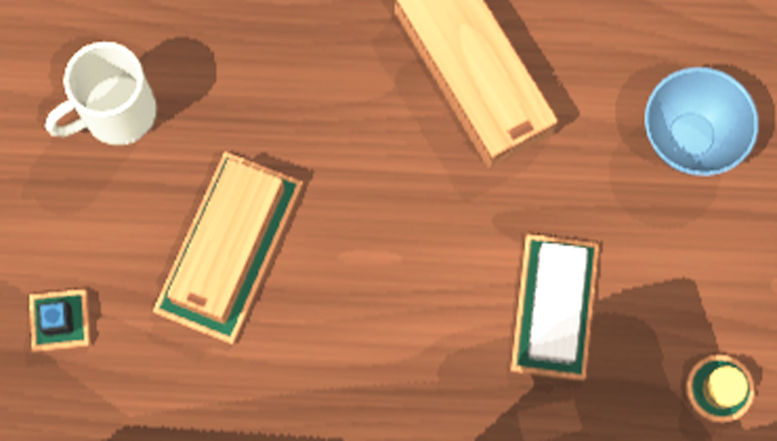

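View pics/s9.png

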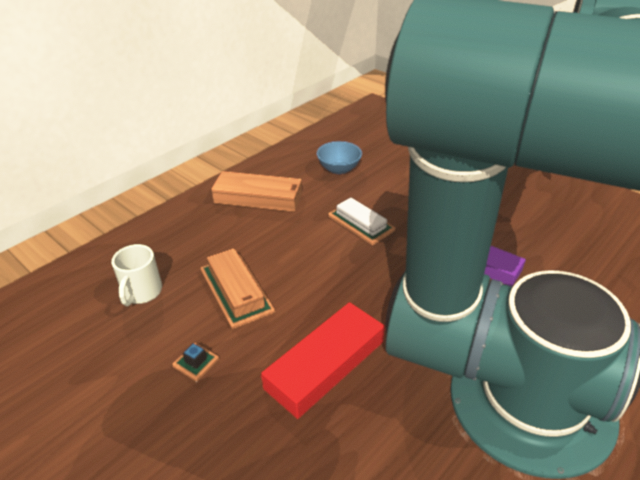

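Top view: all four pieces are upright on their stands, and the mug and bowl are where they were. Verifying centring numerically.

Run:
```python
from h import *
q=lambda L:np.array(L)/2.1+[129.7,89.7]
for n,L,z in(("dom",[(228,152),(285,177),(222,323),(166,300)],.044),("case",[(539,241),(588,246),(576,363),(529,357)],.034)):
    P=topix("top",q(L),z);print(n,*rect(P),P.mean(0))
im=cv2.imread("pics/t9.png");hsv=cv2.cvtColor(im,cv2.COLOR_BGR2HSV);H,S,V=cv2.split(hsv)
for n,m,z,(y0,y1,x0,x1) in(("tin",(H>20)&(H<36)&(S>60)&(V>200),.038,(262,286,462,487)),("chalk",(H>95)&(H<125)&(S>80)&(V>90),.038,(225,260,142,172)),("case",(S<60)&(V>150),.034,(200,275,370,420)),):
    R=np.zeros(H.shape,bool);R[y0:y1,x0:x1]=1
    for b in blobs(m&R,30): print(n,b.min(0),b.max(0),*rect(topix("top",b,z)))
a=cv2.imread("pics/top0.png")
for nm,(y0,y1,x0,x1) in dict(mug=(105,162,148,210),bowl=(118,178,432,496)).items():
    print(nm,"mean diff",np.abs(a[y0:y1,x0:x1].astype(int)-im[y0:y1,x0:x1]).mean())
```

```text
dom [576.  167.3] [170.3  65.9] -18.9 [0.57519497 0.16669124 0.044     ]
case [ 526.7 -178.4] [124.4  51.1] -4.6 [ 0.52630579 -0.1789093   0.034     ]
tin [468 264] [485 283] [ 445.8 -352.7] [41.  36.2] -0.3
chalk [149 234] [160 246] [485.4 338.6] [26.1 23.6] 5.8
case [382 205] [409 261] [ 526.5 -178.4] [121.7  50.7] -5.0
mug mean diff 0.6728919071873232
bowl mean diff 0.734375
```

```bash
python3 -c "
from cell import ctrl
print(ctrl.job_done(), ctrl.get_state()['time_s'])"
```

```text
the job is handed in; nothing more can be done
the job is handed in; nothing more can be done
```

I took the stack apart in the order chalk, tin, dart case, domino box. Each piece was lowered onto its own stand until the force sensor showed contact, then released, and the arm was moved clear. The job was handed in with the clock at about 27.5 s, but no verdict was reported.

The last top-camera check put every piece upright and about 2 mm or less from its stand's centre:

| Piece | Offset from stand centre |
|---|---|
| domino box | about 1 mm |
| dart case | about 1.5 mm |
| tin | about 2 mm |
| chalk | about 2 mm |

- **Alignment:** The domino box and dart case lie within 0.5° of their stands' axes. The chalk's angle read 5.8° against its stand's 9–10° in that view. At about 2 mm per pixel that reading is coarse, and while held in the gripper the chalk measured 10.0°.
- **Mug and bowl:** Their image patches are unchanged from the start.
- **Disagreement:** The wrist and top cameras differed by 1–4 mm along x. I used values in between for picking, and for the stands I compared like with like.
- **Refused calls:** The first two move calls were refused because their rows lacked keys. Nothing moved in them.

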